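# Clip a turnbuckle's snap hook to the bench anchor ring

## Task

Clip the snap hook of the turnbuckle onto the bench's anchor ring: press its sprung gate against one of the ring's posts until the post is inside the hook and the gate has snapped shut behind it, then draw the turnbuckle back until the bow of the hook bears on the post and give it a steady tug of about 15 N for half a second to prove that it holds. Work gently, by feel: never more than 25 N on the ring. Leave it clipped with the gate shut, lying on the bench and let go, and do not disturb the offcuts lying about.

Things in the scene. Friction and masses are not known exactly. Their poses are not given: they have to be found in the camera images.
- hook: bright steel turnbuckle with a snap hook, 195 mm long, about 0.4 kg, loose, lying flat. Origin: middle of the underside of its square sleeve, which is the grip: x -30..30, y -10..10, z 0..22 mm. x points to the hook, z up. All else is round bar with its centreline at z = 12. Behind the sleeve an eye, centre (-60,0), 40 mm across. Hook: neck from (30,0) to (43,0), then see the hook points
- hook_mouth (a point): middle of the working part of the hook's mouth, on the gate's line: (79,8,12) mm in the hook's frame, axes alike. The mouth is on the hook's +y side, between the neck and the nose; the nose's rounded end is at (93,10.5). A post is pushed in here, i.e. the hook is moved along its own +y
- hook_bow (a point): where the centre of an 8 mm post lies when fully home in the bow: (104,-6,12) mm in the hook's frame, axes alike. Hook bar 8 mm thick, centreline: bow a half circle of radius 16 about (96,-6), far end x = 112, from the nose round to the straight back at y = -22, which runs to x = 56 and slants to the neck
- gate (a joint): the gate: bar 6 mm thick, 45 mm long, pivot at hook (43,8) mm, free end at (88,8) inside the nose. 0 = shut (rad); opens only inwards (-y) to a hard stop at 0.52; springs shut, 0.06 N m shut to 0.12 open (2 to 5 N at the mouth). A post pushed in at x 72..85 meets the stop at y about -4; once at y = 2 or less it clears the nose, slides forward off the gate into the bow, and the gate snaps shut
- anchor: dark steel plate 70 x 110 x 5 mm fixed to the bench; origin: centre of its underside, y along its length, z up. On it an upright bright hoop, the ring, of 8 mm bar in the y-z plane: two posts 36 mm apart (centres), straight to 40 mm, half circle on top, 62 mm high in all. Hand-welded: the ring sits up to 9 mm off the middle along x and 5 along y, which no pose here shows
- post_a (a point): where post a should stand: 18 mm from the plate's middle to its -y side, 12 mm above the bench, axes as the plate's. Fixed to the plate; the real post is up to 9 mm away along x, 5 along y. A hook that points along the plate's +x and is pushed along +y takes this post; nose and gate pass between the posts, under the arch
- post_b (a point): where post b should stand: the same on the plate's +y side. A hook turned half round, pointing along the plate's -x and pushed along -y, takes this post
- angle_offcut: bystander: offcut of light metal angle, 110 x 40 mm, 40 mm high; origin under its middle
- flat_bar: bystander: dark steel flat bar, 160 x 30 x 6 mm; origin under its middle
- tube_offcut: bystander: offcut of dark square steel tube, 90 x 40 x 40 mm; origin under its middle
Not all that is in view belongs to the job. Of the things like the hook, leave any that is green; of the rest the smaller one is meant.

How it is judged:
By the outcome, as a careful person would: the job done as asked, in the order asked, and still so for the second after the job is handed in, with the robot touching nothing.
It also fails if it takes over 67 s, if anything falls off the work surface, if the arm or the gripper's body presses on something with over 40 N, if the wrist force passes 120 N, or if a joint passes its speed limit or range.

## Robot

A 6-joint arm with a two-finger parallel gripper is mounted at the origin on the work surface. World frame = base frame: x ahead of the robot, y to its left, z up, the work surface at z = 0. Lengths are in mm, angles in rad, forces in N, time in s.
With the tool pointing down it reaches from about 350 to 875 mm from the base axis. Payload 4.2 kg.
Tool frame: the origin (TCP) lies at the very end of the fingers, on their centre line; the grasp point (between the pads) lies 19 mm behind it (arm.grip_point_offset is the distance from the TCP to the grasp point, in mm); z points along the fingers, y is the direction in which the jaws open and shut (so a half turn about z gives the same grasp; the last joint's range is limited). The gripper opens to 85 mm and grips with 20 to 120 N. Pads are 22 mm wide; open, the fingers measure 114 mm over their backs; the gripper's body (76 mm by 85 mm) begins 54 mm behind the grasp point. The pads swing forward as they close: fully open they stand 13 mm farther back than shut.
Start: joints at [-0.881, 0.385, 0.008, 0, -1.194, -0.259], TCP at [261.011, -567.867, 231.312] pointing down, gripper open.
Joint ranges: [-3.14, 3.14], [-1.21, 2.06], [-1.07, 1.41], [-3.16, 2.05], [-2.99, -0.16], [-3.1, 3.1]. Speed limits (rad/s): [2.79, 2.79, 3.14, 3.14, 3.14, 3.14].

## Interface

Orientations are given as a unit quaternion [x, y, z, w].
In Python, from bench import arm gives the robot as it stands.
- The arm moves only by the tool drive_tool, never from a script. Its argument "steps" is a list of rows, each a list of 5 numbers: the shift along the tool's x, y, z in m, then the turn about the tool's z in degrees, then the finger opening in m, from 0 to 0.0854. A call has 1 to 20 rows; each row shifts and turns the commanded pose from where the row before left it, along the tool's axes as they then stand; what a row does not reach is not made up. A row lasts 1/10 s, in which the tool goes at most 50 mm and 8.59 degrees, less where a joint would pass 70% of its speed; a pose out of reach is approached as far as the arm can. A call is refused whole if a number of a shift passes 0.05 or a number of a turn 8.59, either way. A call with a gripper value outside its range is refused whole. The fingers move at their own pace and stop on an object; the grip force is fixed at half the most. Time passes only in rows, so rows that do not move let the fingers close. It gives the time, the measured TCP pose, the force and the opening at its end, in the units of the state.
- arm.read_state(): the state, without advancing time (a new reading comes with each control period).
- arm.get_image(name): name is "scene" or "top"; returns (picture, depth): 384x512x3 uint8, blue, green, red; 384x512 float32, mm along the optical axis (not along the pixel's ray), 0 where there is no reading.
- arm.camera_params(name): a dict with "K" (3x3 intrinsics, pixels), "dist" ([k1, k2, p1, p2, k3] as OpenCV has them; the pictures are not rectified), "world_to_cam" (4x4, takes a point from world to camera coordinates). Camera axes: x right, y up, looking along -z (the intrinsics and any distortion apply to the point x, -y, -z); pixel columns grow to the right and rows downward; lengths in mm; the calibration is good to about 2 mm. A picture is of the moment at which its call begins. camera_params takes no time and is no camera call.
- arm.job_done(): hands the job in, once; it reports no verdict.
The state is a dict: "clock": time; "joints": joint angles; "joint_vel": joint speeds; "joint_efforts": joint torques, N m; "position": TCP position; "ee_rot": TCP orientation; "contact_force": force on the tool from outside, world axes, zero at the start; "wrist_torque": the same for the moment, N m; "gripper_width": finger opening in mm.
Only numpy, scipy, OpenCV 4.12 (cv2) and the standard library are available. Lean on these libraries where they do the work, as an engineer would, in place of code of your own. Each camera call takes 0.05 s, during which the arm holds its last target.

## Working session

There is one attempt and no reset: what is moved stays moved. The work goes in short steps, Python scripts to look and compute and a tool call to move; the robot and the scene stay as the last step left them, time stands still between calls to the robot, and variables do not carry over. Pictures are saved under pics/ and viewed, and the job is handed in when it is done.

Besides the shell and the picture viewer there is one more tool, called after "Emit:" in YAML: its name, and indented under it one key for each argument. drive_tool: Moves the arm, as the interface text tells. Its arguments: {"type":"object","properties":{"steps":{"type":"array"}},"required":["steps"]}

```bash
ls; mkdir -p pics
python3 - <<'E'
from bench import arm
import cv2,numpy as np
s=arm.read_state();print(s)
for n in("scene","top"):
    im,d=arm.get_image(n);cv2.imwrite(f"pics/{n}0.png",im);np.save(f"{n}0.npy",d)
    p=arm.camera_params(n);print(n,p)
E
```

```text
pics
{'clock': 0.0, 'joints': array([-8.81400808e-01,  3.85569452e-01,  6.61205456e-03, -4.77277621e-04,
       -1.19403757e+00, -2.58618656e-01]), 'joint_vel': array([-0.00010973, -0.00147756,  0.0006078 , -0.0009992 ,  0.00239172,
       -0.00230012]), 'joint_efforts': array([ 6.76211334e-05, -3.92291272e+01,  1.88404584e+01,  4.18624252e+00,
       -4.61233474e-03, -1.64018917e-05]), 'position': array([ 260.75470562, -567.34902622,  230.21165935]), 'ee_rot': array([-2.13640759e-01,  9.76911648e-01,  1.07936134e-03, -3.04441386e-04]), 'contact_force': array([-0.48076896,  0.23705033, -0.0438564 ]), 'wrist_torque': array([ 0.00212145, -0.00991039,  0.00174808]), 'gripper_width': 85.34343017470665}
scene {'K': array([[368.58473427,   0.        , 259.08140578],
       [  0.        , 368.58473427, 189.04969256],
       [  0.        ,   0.        ,   1.        ]]), 'dist': array([-0.01480423,  0.        ,  0.        ,  0.        ,  0.        ]), 'world_to_cam': array([[ 5.46463387e-01,  8.37245914e-01, -1.99260156e-02,
        -2.45914948e+02],
       [-5.26737194e-01,  3.62099841e-01,  7.69045924e-01,
         2.38451059e+02],
       [ 6.51095765e-01, -4.09759667e-01,  6.38882869e-01,
        -1.38646635e+03],
       [ 0.00000000e+00,  0.00000000e+00,  0.00000000e+00,
         1.00000000e+00]])}
top {'K': array([[425.99490519,   0.        , 254.88194654],
       [  0.        , 425.99490519, 188.21815831],
       [  0.        ,   0.        ,   1.        ]]), 'dist': array([-0.14836193,  0.        ,  0.        ,  0.        ,  0.        ]), 'world_to_cam': array([[ 1.46945244e-02, -9.99535033e-01,  2.67168274e-02,
        -6.66648442e+01],
       [ 9.87270540e-01,  1.87359062e-02,  1.57942541e-01,
        -5.46671690e+02],
       [-1.58369667e-01,  2.40558461e-02,  9.87086807e-01,
        -1.16819975e+03],
       [ 0.00000000e+00,  0.00000000e+00,  0.00000000e+00,
         1.00000000e+00]])}
```

View pics/scene0.png

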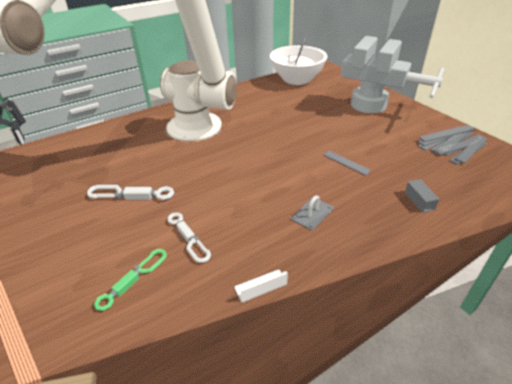

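View pics/top0.png

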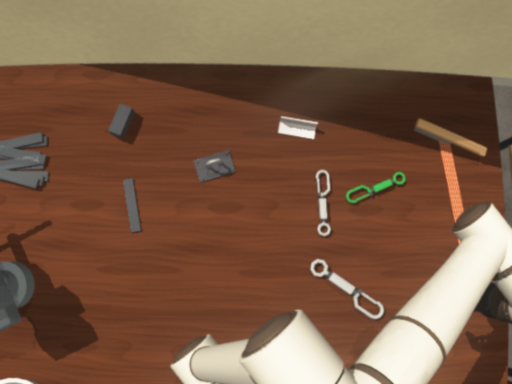

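```bash
cat > h.py <<'E'
import cv2,numpy as np
from bench import arm
def ray(n,uv):
    p=arm.camera_params(n);W=p["world_to_cam"]
    q=cv2.undistortPoints(np.array(uv,float).reshape(-1,1,2),p["K"],p["dist"]).reshape(-1,2)
    d=np.c_[q[:,0],-q[:,1],-np.ones(len(q))]@W[:3,:3]
    return -W[:3,:3].T@W[:3,3],d
def onplane(n,uv,z):
    o,d=ray(n,uv);t=(z-o[2])/d[:,2];return o+t[:,None]*d
def proj(n,P):
    p=arm.camera_params(n);W=p["world_to_cam"]
    c=np.atleast_2d(P)@W[:3,:3].T+W[:3,3]
    c=c*[1,-1,-1]
    return cv2.projectPoints(c,np.zeros(3),np.zeros(3),p["K"],p["dist"])[0].reshape(-1,2)
def tri(u1,u2):
    o1,d1=ray("scene",[u1]);o2,d2=ray("top",[u2]);A=np.c_[d1[0],-d2[0]]
    t=np.linalg.lstsq(A,o2-o1,rcond=None)[0];a=o1+t[0]*d1[0];b=o2+t[1]*d2[0];return (a+b)/2,np.linalg.norm(a-b)
def crop(im,x,y,w,h,k,f):
    cv2.imwrite(f,cv2.resize(im[y:y+h,x:x+w],None,fx=k,fy=k,interpolation=cv2.INTER_CUBIC))
E
python3 - <<'E'
from h import *
t=cv2.imread("pics/top0.png");s=cv2.imread("pics/scene0.png")
crop(t,300,160,100,75,8,"pics/c1.png")
crop(t,300,250,100,75,8,"pics/c2.png")
crop(t,180,140,64,48,12,"pics/c3.png")
crop(s,280,185,64,48,12,"pics/c4.png")
for n,pts in [("top",[(323,171),(324,236),(314,261),(382,317)]),("scene",[(171,214),(208,262),(88,191),(174,194)])]:
    print(onplane(n,pts,12).round(1))
E
```

```text
[[ 608.5 -259.7   12. ]
 [ 416.4 -260.9   12. ]
 [ 344.1 -231.4   12. ]
 [ 183.2 -431.1   12. ]]
[[ 417.4 -263.8   12. ]
 [ 621.4 -255.6   12. ]
 [ 186.1 -429.1   12. ]
 [ 343.6 -223.7   12. ]]
```

View pics/c1.png

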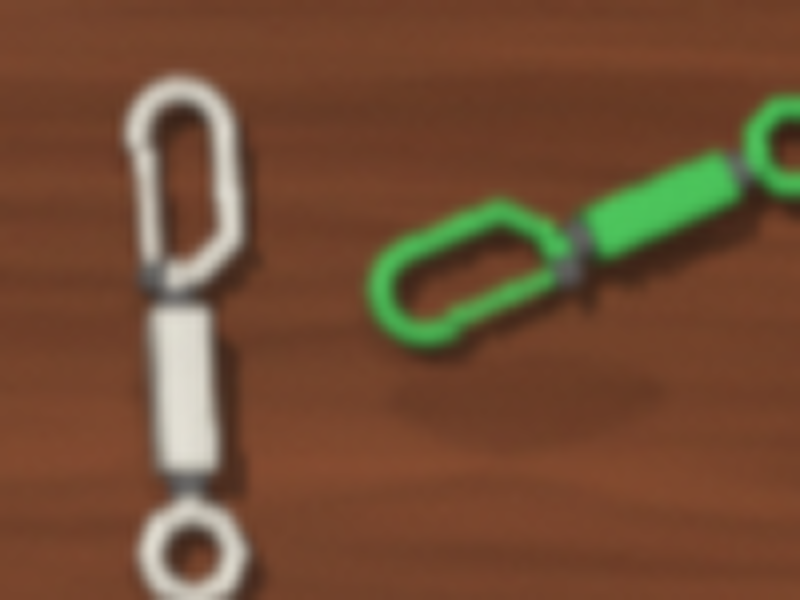

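View pics/c3.png

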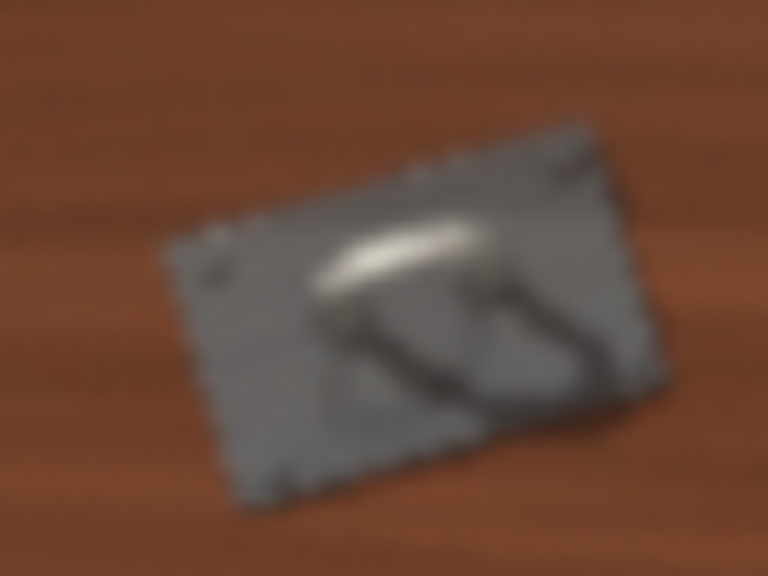

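View pics/c4.png

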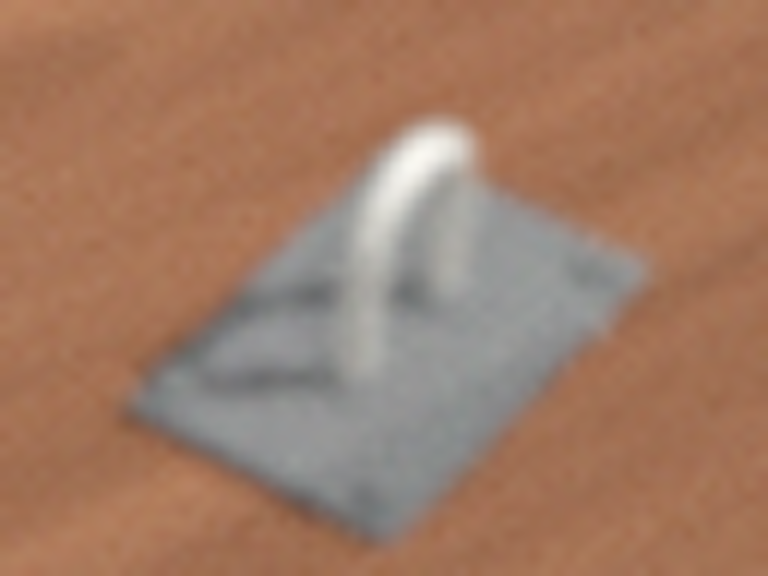

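View pics/c2.png

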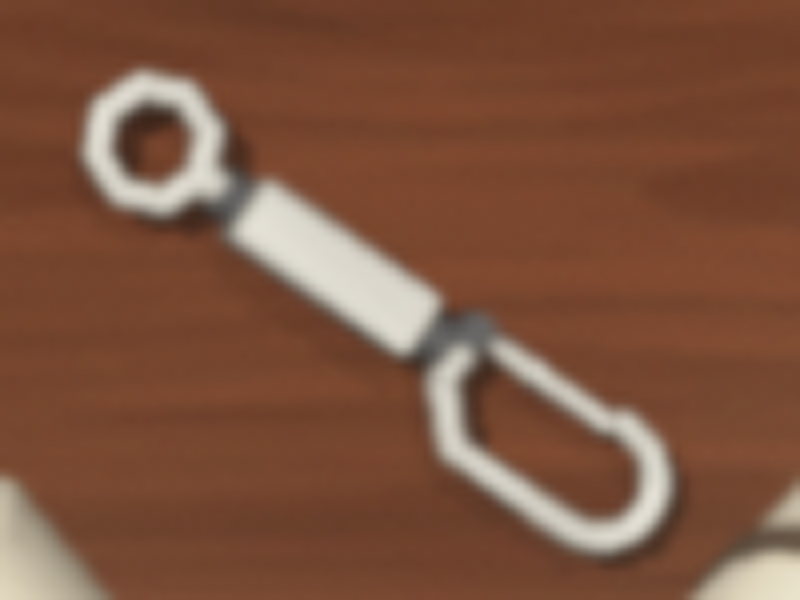

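Run:
```python
from h import *
def cloud(n,x0,y0,x1,y1):
    d=np.load(f"{n}0.npy");p=arm.camera_params(n);W=p["world_to_cam"]
    u,v=np.meshgrid(np.arange(x0,x1),np.arange(y0,y1));uv=np.c_[u.ravel(),v.ravel()]
    o,r=ray(n,uv);D=d[y0:y1,x0:x1].ravel()
    P=o+r*D[:,None];P[D==0]=np.nan
    return uv,P
for n,b in(("top",(185,140,245,190)),("scene",(285,185,340,235))):
    uv,P=cloud(n,*b); m=P[:,2]>12
    print(n,m.sum());print(np.c_[uv[m],P[m].round(1)])
# plate
c=np.array([(193.75,160),(229.2,150),(235.4,172.5),(200,182.5)])
print(onplane("top",c,5).round(1), onplane("top",c,5).mean(0))
c4=np.array([(130,410),(385,545),(650,268),(400,90)])/12+[280,185]
print(onplane("scene",c4[:3],5).round(1),(onplane("scene",c4[[0,2]],5)).mean(0))
```

```text
top 55
[[206.  157.  643.4  87.6  13.1]
 [215.  159.  627.3  57.5  58.7]
 [216.  159.  628.1  54.9  55.8]
 [217.  159.  627.1  51.7  60.4]
 [218.  159.  628.   49.1  56.4]
 [219.  159.  629.6  46.7  49.9]
 [211.  160.  623.4  68.5  62.5]
 [212.  160.  623.7  65.7  61.1]
 [213.  160.  623.5  62.8  62.5]
 [214.  160.  623.6  60.   62. ]
 [215.  160.  623.9  57.2  61. ]
 [216.  160.  624.   54.4  61. ]
 [217.  160.  624.9  51.8  56.9]
 [218.  160.  625.7  49.2  53.8]
 [219.  160.  626.8  46.6  49.2]
 [209.  161.  622.   74.7  55. ]
 [210.  161.  620.6  71.3  61.4]
 [211.  161.  619.6  68.   66.3]
 [212.  161.  621.   65.7  60.2]
 [213.  161.  621.2  62.9  59.7]
 [214.  161.  620.9  60.   61.3]
 [215.  161.  621.7  57.4  57.7]
 [216.  161.  621.8  54.5  57.8]
 [217.  161.  623.   52.   52.8]
 [218.  161.  622.8  49.1  53.6]
 [219.  161.  623.   46.3  53. ]
 [220.  161.  627.1  44.5  35.1]
 [207.  162.  619.2  80.3  54.2]
 [208.  162.  618.5  77.2  57.5]
 [209.  162.  618.4  74.3  58.4]
 [210.  162.  618.6  71.5  57.5]
 [211.  162.  618.3  68.6  59. ]
 [212.  162.  618.   65.6  60.7]
 [21
[... 3590 characters left out ...]
 40.9  23.4]
 [310.  212.  631.6  43.5  22.8]
 [311.  212.  633.4  45.4  23.2]
 [309.  213.  631.5  40.4  20.8]
 [310.  213.  633.   42.6  20.7]
 [311.  213.  632.9  46.2  18.7]
 [309.  214.  630.4  41.7  15.5]
 [310.  214.  632.8  43.1  16.7]
 [311.  214.  634.4  45.2  16.8]
 [309.  215.  632.1  40.5  13.9]
 [310.  215.  633.6  42.7  13.9]
 [311.  215.  633.7  46.2  12. ]
 [309.  216.  634.3  38.8  12.8]]
[[ 6.355e+02  1.245e+02  5.000e+00]
 [ 6.680e+02  1.990e+01  5.000e+00]
 [ 6.000e+02 -1.000e-01  5.000e+00]
 [ 5.680e+02  1.034e+02  5.000e+00]] [617.86901984  61.91410979   5.        ]
[[610.5  -3.3   5. ]
 [674.5  17.1   5. ]
 [640.6 123.3   5. ]] [625.51606677  59.99650322   5.        ]
```

Run:
```python
from h import *
t=cv2.imread("pics/top0.png");s=cv2.imread("pics/scene0.png")
crop(s,155,205,72,64,10,"pics/c5.png")
for n,im,b in(("top",t,(312,165,336,240)),("scene",s,(160,208,216,268))):
    x0,y0,x1,y1=b;c=im[y0:y1,x0:x1].astype(int)
    m=((c.min(2)>110)&(c.max(2)-c.min(2)<45)).astype(np.uint8)
    k=cv2.connectedComponentsWithStats(m);
    for i in range(1,k[0]):
        if k[2][i,4]<8: continue
        uv=np.argwhere(k[1]==i)[:,::-1]+[x0,y0]
        P=onplane(n,uv,12)[:,:2];mu=P.mean(0);w,v=np.linalg.eigh(np.cov((P-mu).T));a=v[:,1];q=(P-mu)@a;r=(P-mu)@v[:,0]
        print(n,k[2][i],mu.round(1),a.round(3),np.ptp(q).round(1),np.ptp(r).round(1),(mu+a*q.max()).round(1),(mu+a*q.min()).round(1))
c=np.array([(150,308),(210,308),(218,468),(157,472)])/8+[300,160]
P=onplane("top",c,22);print(P.round(1),P.mean(0))
```

```text
top [  4   5  14  50 328] [ 537.7 -257.6] [-1.     0.008] 145.9 38.9 [ 465.8 -257. ] [ 611.7 -258.2]
top [  5  56  14  15 108] [ 438.  -259.4] [-0.99  -0.142] 41.1 38.8 [ 419.  -262.2] [ 459.7 -256.3]
scene [  7   4  44  51 677] [ 519.1 -259.4] [-1.     0.001] 203.1 46.6 [ 413.  -259.4] [ 616.1 -259.5]
[[ 524.5 -244.3   22. ]
 [ 524.9 -266.5   22. ]
 [ 466.5 -268.8   22. ]
 [ 464.8 -246.5   22. ]] [ 495.18034505 -256.52835914   22.        ]
```

View pics/c5.png

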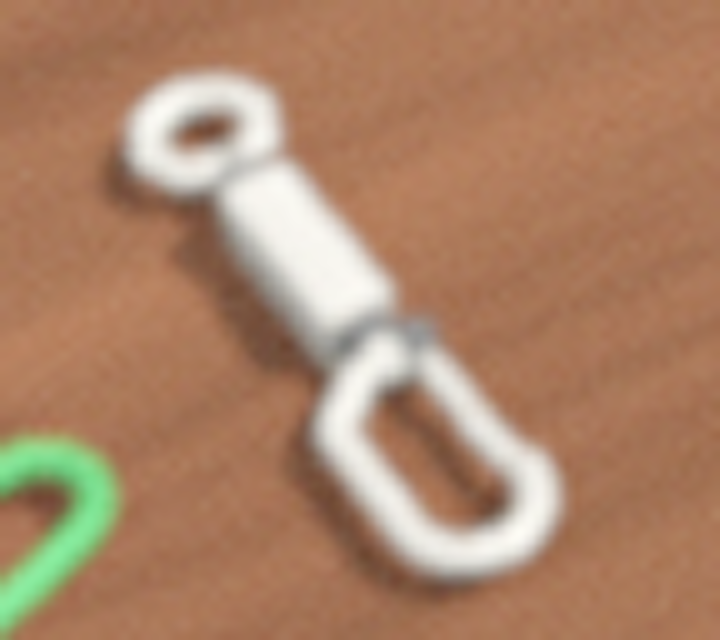

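Emit:
drive_tool:
  steps:
    - [0, 0, 0, 7.4, 0.05]
    - [0, 0, 0, 7.4, 0.05]
    - [0, 0, 0, 7.5, 0.05]
    - [-0.0248, 0.03, 0, 0, 0.05]
    - [-0.0248, 0.03, 0, 0, 0.05]
    - [-0.0248, 0.03, 0, 0, 0.05]
    - [-0.0248, 0.03, 0, 0, 0.05]
    - [-0.0248, 0.03, 0, 0, 0.05]
    - [-0.0248, 0.03, 0, 0, 0.05]
    - [-0.0248, 0.03, 0, 0, 0.05]
    - [-0.0248, 0.03, 0, 0, 0.05]
    - [-0.0248, 0.03, 0, 0, 0.05]
    - [-0.0248, 0.03, 0, 0, 0.05]
    - [0, 0, 0.03, 0, 0.05]
    - [0, 0, 0.03, 0, 0.05]
    - [0, 0, 0.03, 0, 0.05]
    - [0, 0, 0.02, 0, 0.05]
    - [0, 0, 0, 0, 0.05]
    - [0, 0, 0, 0, 0.05]

```text
clock: 2.0
position: [496.5, -258.0, 121.5]
ee_rot: [-0.021, 1.0, -0.0, -0.0]
contact_force: [0.3, 0.2, 0.5]
gripper_width: 50.2
```

```bash
cat >> h.py <<'E'
from scipy.spatial.transform import Rotation as Ro
def st():
    s=arm.read_state();R=Ro.from_quat(s["ee_rot"]).as_matrix()
    a=np.degrees(np.arctan2(R[1,1],R[0,1]))-90
    print("t",round(s["clock"],2),"pos",s["position"].round(2),"yaw",round(a,2),"tilt",R[:,2].round(4),"F",s["contact_force"].round(2),"Fhook",(R.T@s["contact_force"]*[-1,1,-1]).round(2),"w",round(s["gripper_width"],1));return s,R
E
python3 - <<'E'
from h import *
s,R=st();print("delta tool",(R.T@(np.array([496.5,-257.5,3])-s["position"])).round(1))
for n in("scene","top"):
    im,d=arm.get_image(n);cv2.imwrite(f"pics/{n}1.png",im)
    if n=="top":crop(im,280,140,100,100,6,"pics/t1.png")
    else: crop(im,130,150,130,120,5,"pics/s1.png")
E
```

```text
t 2.0 pos [ 496.51 -258.    121.48] yaw 2.4 tilt [-5.e-04 -4.e-04 -1.e+00] F [0.33 0.21 0.47] Fhook [0.34 0.2  0.47] w 50.2
delta tool [-1.000e-01  5.000e-01  1.185e+02]
```

View pics/t1.png

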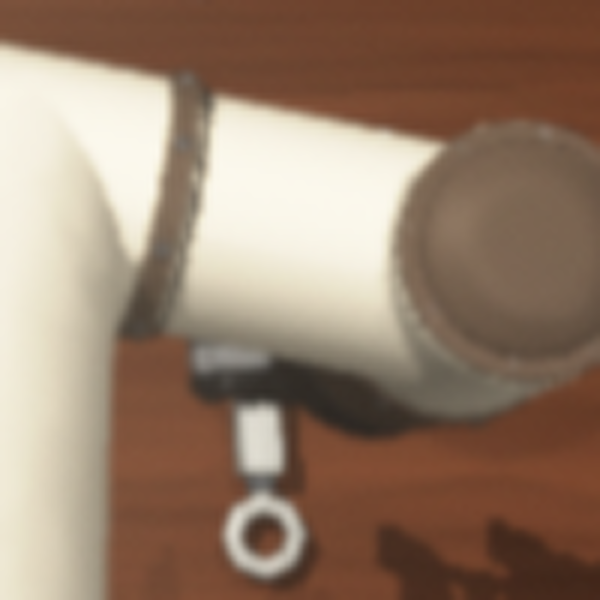

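View pics/s1.png

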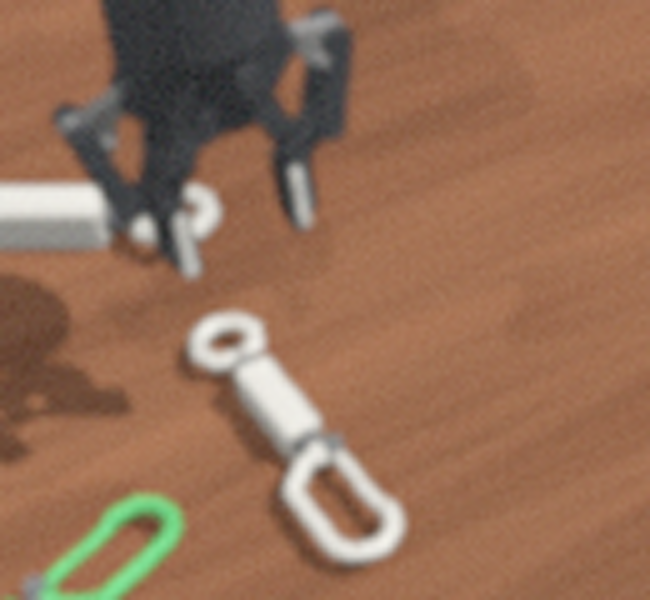

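Emit:
drive_tool:
  steps:
    - [0, 0, 0.03, 0, 0.05]
    - [0, 0, 0.03, 0, 0.05]
    - [0, 0, 0.03, 0, 0.05]
    - [0, 0, 0.015, 0, 0.05]
    - [0, 0, 0.01, 0, 0.05]
    - [0, 0, 0, 0, 0.05]
    - [0, 0, 0, 0, 0.05]
    - [0, 0, 0, 0, 0.05]

```text
clock: 2.9
position: [497.4, -258.1, 7.7]
ee_rot: [-0.021, 1.0, -0.0, 0.001]
contact_force: [-0.0, 0.3, -0.2]
gripper_width: 50.0
```

Run:
```python
from h import *
s,R=st()
im,d=arm.get_image("scene");crop(im,130,150,130,120,5,"pics/s2.png")
```

```text
t 2.9 pos [ 497.39 -258.08    7.71] yaw 2.39 tilt [ 2.8e-03 -7.0e-04 -1.0e+00] F [-0.    0.32 -0.17] Fhook [ 0.01  0.32 -0.17] w 50.0
```

View pics/s2.png

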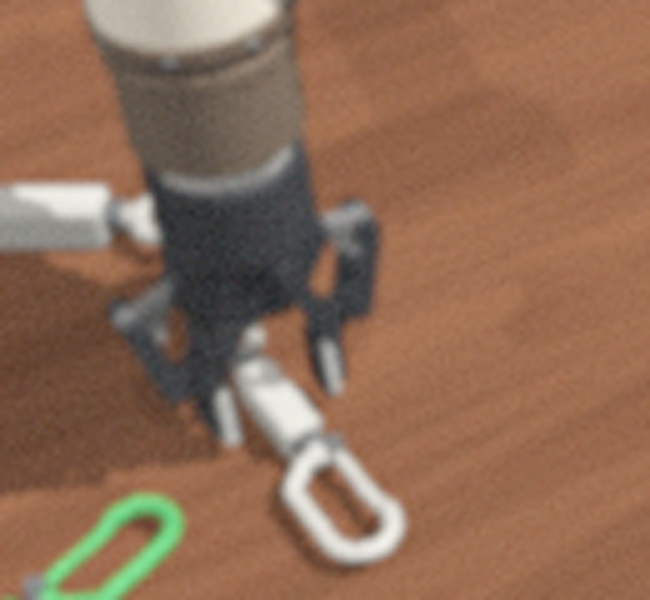

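Emit:
drive_tool:
  steps:
    - [0, 0, 0.004, 0, 0.05]
    - [0, 0, 0, 0, 0.03]
    - [0, 0, 0, 0, 0.015]
    - [0, 0, 0, 0, 0.01]
    - [0, 0, 0, 0, 0.01]
    - [0, 0, 0, 0, 0.01]
    - [0, 0, 0, 0, 0.01]
    - [0, 0, 0, 0, 0.01]

```text
clock: 3.75
position: [496.4, -257.7, 2.6]
ee_rot: [-0.021, 1.0, 0.0, 0.0]
contact_force: [-0.8, 2.0, 4.9]
gripper_width: 18.9
```

Run:
```python
from h import *
s,R=st()
```

```text
t 3.75 pos [ 496.35 -257.74    2.56] yaw 2.39 tilt [ 1.e-04  0.e+00 -1.e+00] F [-0.83  2.    4.86] Fhook [-0.75  2.03  4.86] w 18.9
```

Emit:
drive_tool:
  steps:
    - [0, 0, -0.01, 0, 0.01]
    - [0, 0, -0.03, 0, 0.01]
    - [0, 0, -0.03, 0, 0.01]
    - [0, 0, 0, -7.5, 0.01]
    - [0, 0, 0, -7.4, 0.01]
    - [-0.0168, 0.0263, 0, 0, 0.01]
    - [-0.0168, 0.0263, 0, 0, 0.01]
    - [-0.0168, 0.0263, 0, 0, 0.01]
    - [-0.0168, 0.0263, 0, 0, 0.01]
    - [-0.0168, 0.0263, 0, 0, 0.01]
    - [-0.0168, 0.0263, 0, 0, 0.01]
    - [-0.0168, 0.0263, 0, 0, 0.01]
    - [-0.0168, 0.0263, 0, 0, 0.01]
    - [0, 0, 0.02, 0, 0.01]
    - [0, 0, 0.02, 0, 0.01]
    - [0, 0, 0.02, 0, 0.01]
    - [0, 0, 0, 0, 0.01]
    - [0, 0, 0, 0, 0.01]
    - [0, 0, 0, 0, 0.01]

```text
clock: 5.65
position: [563.0, -17.0, 13.2]
ee_rot: [-0.15, 0.989, -0.0, 0.001]
contact_force: [0.7, 0.3, -4.5]
gripper_width: 19.0
```

Run:
```python
from h import *
s,R=st()
for n in("scene","top"):
    im,d=arm.get_image(n);cv2.imwrite(f"pics/{n}3.png",im)
    if n=="top":crop(im,180,120,96,100,6,"pics/t3.png")
    else: crop(im,230,160,120,100,6,"pics/s3.png")
```

```text
t 5.65 pos [562.95 -17.    13.25] yaw 17.29 tilt [ 1.8e-03  2.0e-04 -1.0e+00] F [ 0.67  0.33 -4.47] Fhook [ 0.73  0.12 -4.48] w 19.0
```

View pics/t3.png

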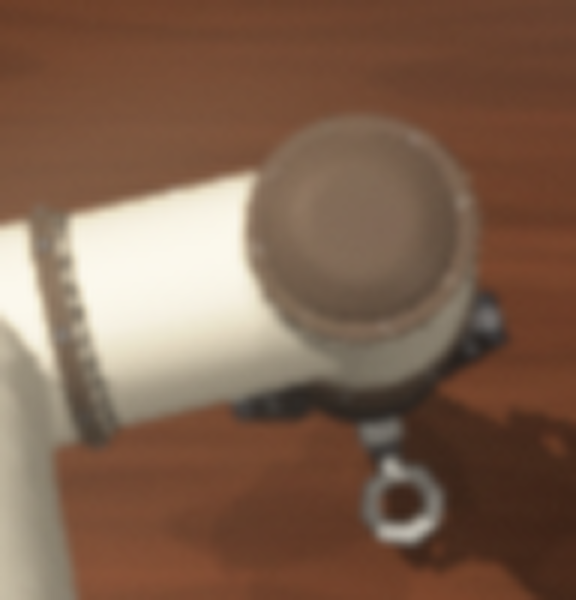

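View pics/s3.png

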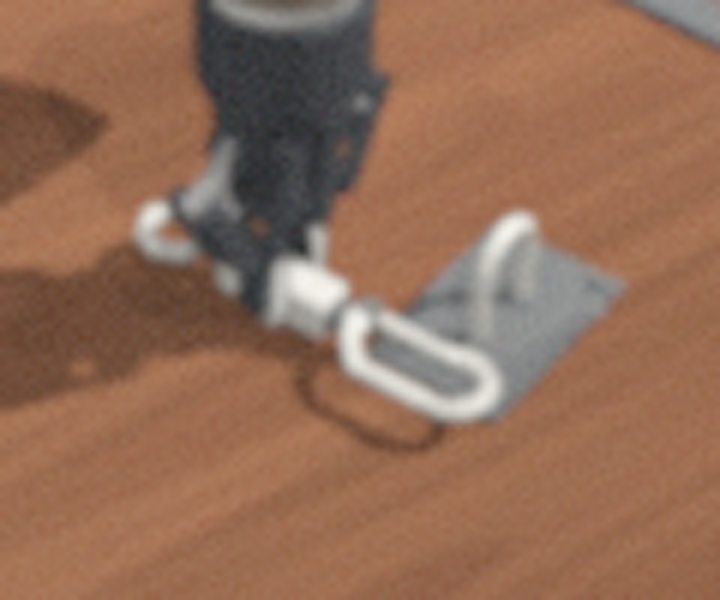

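Run:
```python
from h import *
s=arm.read_state()
def hookpts(zb):
    th=np.linspace(-np.pi/2,np.pi/2,20)
    bow=np.c_[96+16*np.cos(th),-6+16*np.sin(th)]
    P=np.vstack([[(-60+18*np.cos(a),18*np.sin(a)) for a in np.linspace(0,6.28,16)],[(30,0),(43,0),(56,-22)],bow,[(93,10.5),(88,8),(43,8),(79,8)]])
    return np.c_[P,np.full(len(P),zb+12)]
def toworld(P,o,yaw):
    return Ro.from_euler('z',yaw,degrees=True).apply(P)+[o[0],o[1],0]
im=cv2.imread("pics/scene3.png")
P=toworld(hookpts(10.6),s["position"],17.3)
uv=proj("scene",P)
k=7;big=cv2.resize(im[175:235,245:330],None,fx=k,fy=k,interpolation=cv2.INTER_CUBIC)
for u in uv: cv2.circle(big,tuple(int(v) for v in ((u-[245,175]+.5)*k)),2,(0,0,255),-1)
for pa,c in (((625.5,45),(255,0,0)),((616,79.5),(0,255,0))):
    for z in (5,12,22,40):
        u=proj("scene",[pa[0],pa[1],z])[0];cv2.circle(big,tuple(int(v) for v in ((u-[245,175]+.5)*k)),3,c,-1)
cv2.imwrite("pics/o3.png",big)
```

```text
(no output)
```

View pics/o3.png

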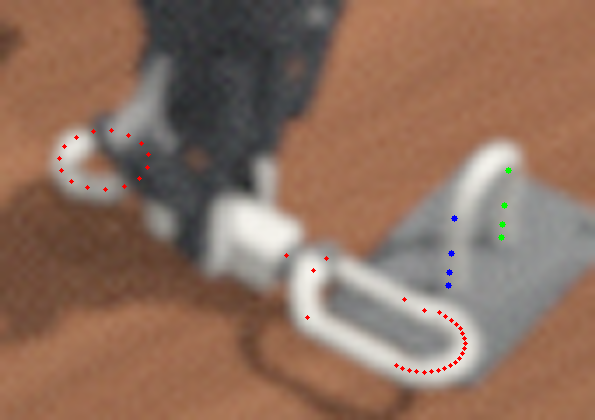

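Emit:
drive_tool:
  steps:
    - [0, 0, 0.004, 0, 0.01]
    - [0, 0, 0.0035, 0, 0.01]
    - [0, 0, 0, 0, 0.01]
    - [0, 0, 0, 0, 0.01]
    - [0, 0, 0, 0, 0.01]
    - [0, 0, 0, 0, 0.01]

```text
clock: 6.35
position: [562.2, -17.0, 4.9]
ee_rot: [-0.15, 0.989, -0.0, 0.0]
contact_force: [-0.4, 0.2, -5.3]
gripper_width: 18.5
```

```bash
cat >> h.py <<'E'
def hookpts(zb):
    th=np.linspace(-np.pi/2,np.pi/2,20)
    bow=np.c_[96+16*np.cos(th),-6+16*np.sin(th)]
    P=np.vstack([[(30,0),(43,0),(56,-22)],bow,[(93,10.5),(88,8),(43,8),(79,8)]])
    return np.c_[P,np.full(len(P),zb+12)]
def ov(im,f,zb,yaw,o):
    P=Ro.from_euler('z',yaw,degrees=True).apply(hookpts(zb))+[o[0],o[1],0]
    k=9;big=cv2.resize(im[180:235,260:340],None,fx=k,fy=k,interpolation=cv2.INTER_CUBIC)
    cv2.imwrite(f.replace(".png","_raw.png"),big)
    for u in proj("scene",P): cv2.circle(big,tuple(int(v) for v in ((u-[260,180]+.5)*k)),2,(0,0,255),-1)
    for pa,c in (((625.5,45),(255,0,0)),((616,79.5),(0,255,0))):
      for z in (5,12,22,40):
        u=proj("scene",[pa[0],pa[1],z])[0];cv2.circle(big,tuple(int(v) for v in ((u-[260,180]+.5)*k)),3,c,-1)
    cv2.imwrite(f,big)
E
python3 - <<'E'
from h import *
s,R=st()
im,d=arm.get_image("scene");ov(im,"pics/o4.png",s["position"][2]-2.6,17.3,s["position"])
E
```

```text
t 6.35 pos [562.25 -16.95   4.9 ] yaw 17.29 tilt [ 2.e-04  0.e+00 -1.e+00] F [-0.39  0.25 -5.3 ] Fhook [-0.3   0.35 -5.3 ] w 18.5
```

View pics/o4.png

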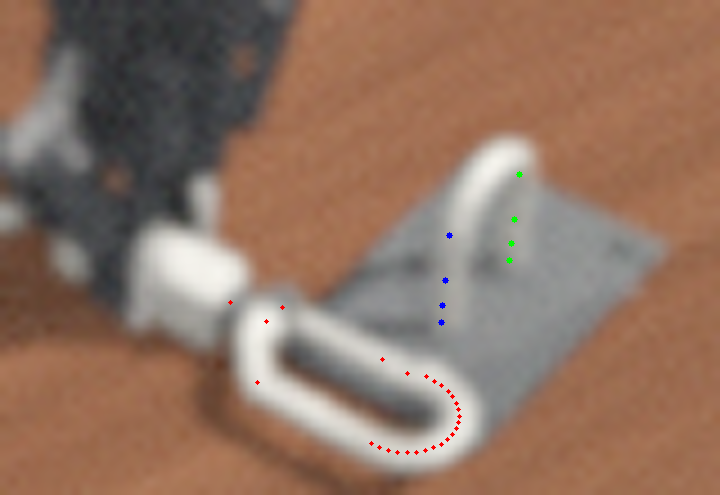

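Emit:
drive_tool:
  steps:
    - [-0.002, 0.004, 0, 0, 0.01]
    - [0, 0.006, 0, 0, 0.01]
    - [0, 0.006, 0, 0, 0.01]
    - [0, 0.004, 0, 0, 0.01]
    - [0, 0.002, 0, 0, 0.01]
    - [0, 0, 0, 0, 0.01]
    - [0, 0, 0, 0, 0.01]
    - [0, 0, 0, 0, 0.01]

```text
clock: 7.2
position: [557.5, 4.5, 4.8]
ee_rot: [-0.15, 0.989, -0.0, -0.0]
contact_force: [0.4, 0.1, -5.4]
gripper_width: 18.8
```

Run:
```python
from h import *
s,R=st()
im,d=arm.get_image("scene");ov(im,"pics/o5.png",s["position"][2]-2.6,17.3,s["position"])
```

```text
t 7.2 pos [557.55   4.47   4.81] yaw 17.27 tilt [-0. -0. -1.] F [ 0.43  0.12 -5.37] Fhook [ 0.45 -0.01 -5.37] w 18.8
```

View pics/o5.png

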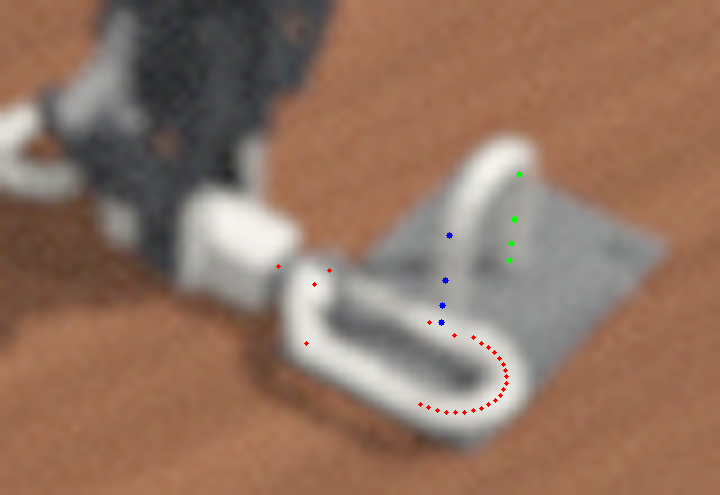

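Emit:
drive_tool:
  steps:
    - [0, 0.001, 0, 0, 0.01]
    - [0, 0.001, 0, 0, 0.01]
    - [0, 0.001, 0, 0, 0.01]
    - [0, 0.001, 0, 0, 0.01]
    - [0, 0, 0, 0, 0.01]
    - [0, 0, 0, 0, 0.01]

```text
clock: 7.85
position: [556.2, 8.3, 4.8]
ee_rot: [-0.15, 0.989, -0.0, -0.0]
contact_force: [0.6, -1.4, -4.2]
gripper_width: 18.6
```

```bash
python3 -c "
from h import *
st()"
```

```text
t 7.85 pos [556.24   8.29   4.79] yaw 17.27 tilt [-2.e-04 -1.e-04 -1.e+00] F [ 0.61 -1.37 -4.23] Fhook [ 0.18 -1.49 -4.23] w 18.6
```

Emit:
drive_tool:
  steps:
    - [0, 0.001, 0, 0, 0.01]
    - [0, 0.001, 0, 0, 0.01]
    - [0, 0.001, 0, 0, 0.01]
    - [0, 0, 0, 0, 0.01]
    - [0, 0, 0, 0, 0.01]

```text
clock: 8.35
position: [555.3, 11.3, 4.8]
ee_rot: [-0.15, 0.989, 0.0, -0.0]
contact_force: [0.3, -2.0, -5.3]
gripper_width: 18.8
```

```bash
python3 -c "
from h import *
st()"
```

```text
t 8.35 pos [555.31  11.33   4.77] yaw 17.29 tilt [-3.e-04 -0.e+00 -1.e+00] F [ 0.29 -2.01 -5.35] Fhook [-0.32 -2.01 -5.35] w 18.8
```

Emit:
drive_tool:
  steps:
    - [0, 0.001, 0, 0, 0.01]
    - [0, 0.001, 0, 0, 0.01]
    - [0, 0.001, 0, 0, 0.01]
    - [0, 0, 0, 0, 0.01]
    - [0, 0, 0, 0, 0.01]

```text
clock: 8.85
position: [554.6, 14.2, 4.8]
ee_rot: [-0.15, 0.989, 0.0, 0.0]
contact_force: [0.3, -2.8, -5.0]
gripper_width: 18.8
```

```bash
python3 -c "
from h import *
s,R=st()
im,d=arm.get_image('scene');ov(im,'pics/o6.png',s['position'][2]-2.6,17.3,s['position'])"
```

```text
t 8.85 pos [554.59  14.22   4.84] yaw 17.29 tilt [ 1.e-04  0.e+00 -1.e+00] F [ 0.3  -2.82 -5.02] Fhook [-0.55 -2.78 -5.02] w 18.8
```

View pics/o6_raw.png

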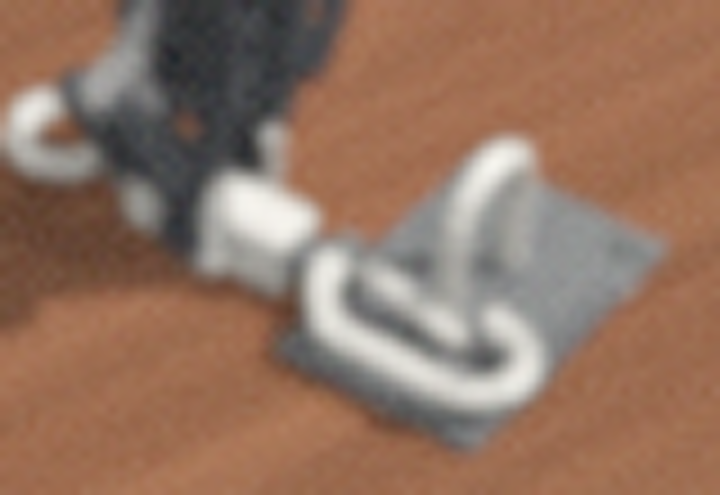

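Emit:
drive_tool:
  steps:
    - [0, 0.001, 0, 0, 0.01]
    - [0, 0.001, 0, 0, 0.01]
    - [0, 0.001, 0, 0, 0.01]
    - [0, 0.001, 0, 0, 0.01]
    - [0, 0, 0, 0, 0.01]
    - [0, 0, 0, 0, 0.01]

```text
clock: 9.5
position: [553.7, 18.1, 5.0]
ee_rot: [-0.15, 0.989, 0.0, 0.0]
contact_force: [1.9, -3.1, -4.9]
gripper_width: 18.8
```

```bash
python3 -c "
from h import *
s,R=st()"
```

```text
t 9.5 pos [553.66  18.11   4.96] yaw 17.29 tilt [ 7.e-04  1.e-04 -1.e+00] F [ 1.93 -3.07 -4.88] Fhook [ 0.92 -3.5  -4.88] w 18.8
```

Emit:
drive_tool:
  steps:
    - [0, 0.001, 0, 0, 0.01]
    - [0, 0.001, 0, 0, 0.01]
    - [0, 0, 0, 0, 0.01]
    - [0, 0, 0, 0, 0.01]

```text
clock: 9.9
position: [552.7, 19.9, 4.9]
ee_rot: [-0.15, 0.989, -0.0, -0.0]
contact_force: [1.2, -2.5, -4.7]
gripper_width: 18.9
```

```bash
python3 -c "
from h import *
s,R=st()
im,d=arm.get_image('scene');ov(im,'pics/o7.png',s['position'][2]-2.6,17.3,s['position'])"
```

```text
t 9.9 pos [552.69  19.91   4.85] yaw 17.29 tilt [-1.e-04 -0.e+00 -1.e+00] F [ 1.21 -2.49 -4.75] Fhook [ 0.42 -2.73 -4.75] w 18.9
```

View pics/o7_raw.png

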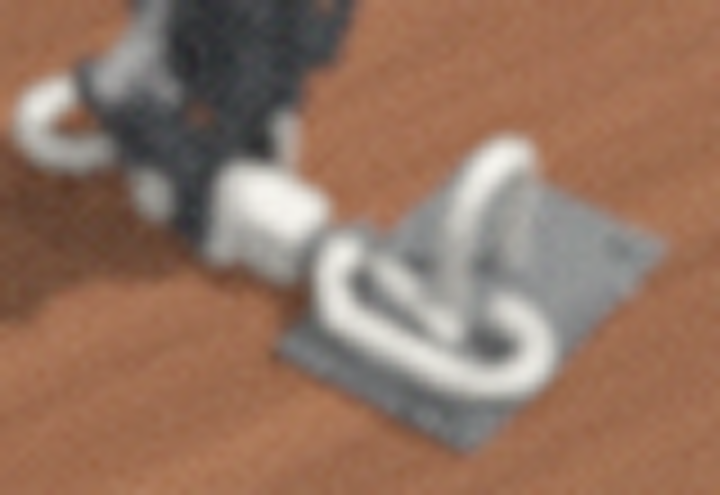

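Emit:
drive_tool:
  steps:
    - [0, 0.001, 0, 0, 0.01]
    - [0, 0.001, 0, 0, 0.01]
    - [0, 0, 0, 0, 0.01]
    - [0, 0, 0, 0, 0.01]

```text
clock: 10.35
position: [552.0, 21.8, 4.8]
ee_rot: [-0.15, 0.989, -0.0, -0.0]
contact_force: [0.9, -3.1, -5.3]
gripper_width: 18.4
```

```bash
python3 -c "
from h import *
s,R=st()"
```

```text
t 10.35 pos [551.99  21.8    4.76] yaw 17.28 tilt [-4.e-04 -1.e-04 -1.e+00] F [ 0.88 -3.11 -5.29] Fhook [-0.09 -3.23 -5.29] w 18.4
```

Emit:
drive_tool:
  steps:
    - [0, 0.0007, 0, 0, 0.01]
    - [0, 0.0007, 0, 0, 0.01]
    - [0, 0, 0, 0, 0.01]
    - [0, 0, 0, 0, 0.01]

```text
clock: 10.75
position: [551.7, 23.1, 4.8]
ee_rot: [-0.15, 0.989, 0.0, -0.0]
contact_force: [1.0, -3.3, -4.7]
gripper_width: 18.9
```

```bash
python3 -c "
from h import *
s,R=st()
im,d=arm.get_image('scene');ov(im,'pics/o8.png',s['position'][2]-2.6,17.3,s['position'])"
```

```text
t 10.75 pos [551.66  23.14   4.78] yaw 17.29 tilt [-2.e-04 -0.e+00 -1.e+00] F [ 1.02 -3.33 -4.69] Fhook [-0.01 -3.48 -4.68] w 18.9
```

View pics/o8_raw.png

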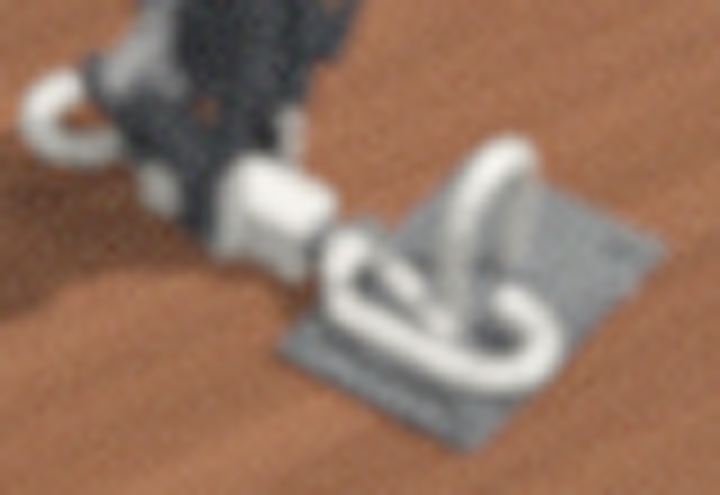

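Emit:
drive_tool:
  steps:
    - [0.001, 0, 0, 0, 0.01]
    - [0.001, 0, 0, 0, 0.01]
    - [0.001, 0, 0, 0, 0.01]
    - [0.001, 0, 0, 0, 0.01]
    - [0.001, 0, 0, 0, 0.01]
    - [0, 0, 0, 0, 0.01]
    - [0, 0, 0, 0, 0.01]

```text
clock: 11.5
position: [546.5, 21.6, 4.8]
ee_rot: [-0.15, 0.989, -0.0, -0.0]
contact_force: [0.6, -2.9, -4.6]
gripper_width: 18.8
```

```bash
python3 -c "
from h import *
s,R=st()"
```

```text
t 11.5 pos [546.54  21.57   4.75] yaw 17.28 tilt [-9.e-04 -2.e-04 -1.e+00] F [ 0.61 -2.87 -4.56] Fhook [-0.26 -2.92 -4.56] w 18.8
```

Emit:
drive_tool:
  steps:
    - [0.001, 0, 0, 0, 0.01]
    - [0.001, 0, 0, 0, 0.01]
    - [0.001, 0, 0, 0, 0.01]
    - [0.001, 0, 0, 0, 0.01]
    - [0.001, 0, 0, 0, 0.01]
    - [0, 0, 0, 0, 0.01]
    - [0, 0, 0, 0, 0.01]

```text
clock: 12.2
position: [541.2, 19.9, 4.6]
ee_rot: [-0.15, 0.989, -0.0, -0.001]
contact_force: [-1.6, -2.4, -4.1]
gripper_width: 18.7
```

```bash
python3 -c "
from h import *
s,R=st()
im,d=arm.get_image('scene');ov(im,'pics/o9.png',s['position'][2]-2.6,17.3,s['position'])"
```

```text
t 12.2 pos [541.23  19.93   4.56] yaw 17.27 tilt [-2.e-03 -4.e-04 -1.e+00] F [-1.57 -2.43 -4.14] Fhook [-2.21 -1.85 -4.14] w 18.7
```

View pics/o9_raw.png

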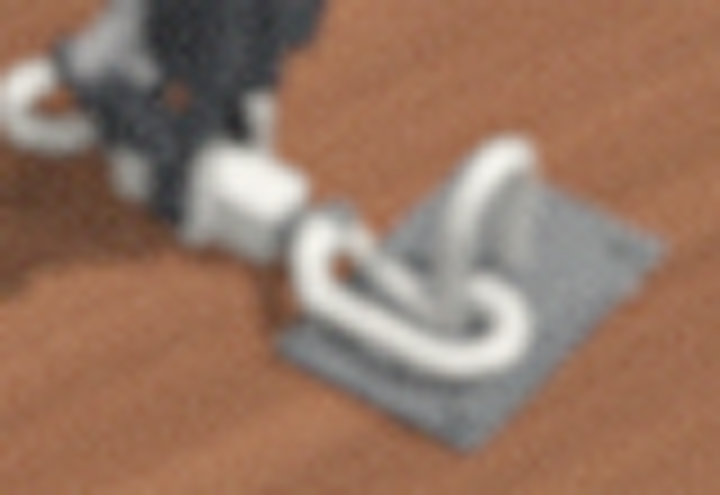

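Emit:
drive_tool:
  steps:
    - [0.001, 0, 0, 0, 0.01]
    - [0.001, 0, 0, 0, 0.01]
    - [0.001, 0, 0, 0, 0.01]
    - [0.001, 0, 0, 0, 0.01]
    - [0, 0, 0, 0, 0.01]
    - [0, 0, 0, 0, 0.01]

```text
clock: 12.85
position: [539.1, 19.4, 5.0]
ee_rot: [-0.151, 0.989, 0.0, 0.001]
contact_force: [0.0, 0.1, -5.5]
gripper_width: 18.9
```

```bash
python3 -c "
from h import *
s,R=st()
im,d=arm.get_image('scene');ov(im,'pics/o10.png',s['position'][2]-2.6,17.3,s['position'])"
```

```text
t 12.85 pos [539.08  19.44   5.05] yaw 17.33 tilt [ 1.6e-03  5.0e-04 -1.0e+00] F [ 0.05  0.1  -5.45] Fhook [ 0.07  0.08 -5.45] w 18.9
```

View pics/o10_raw.png

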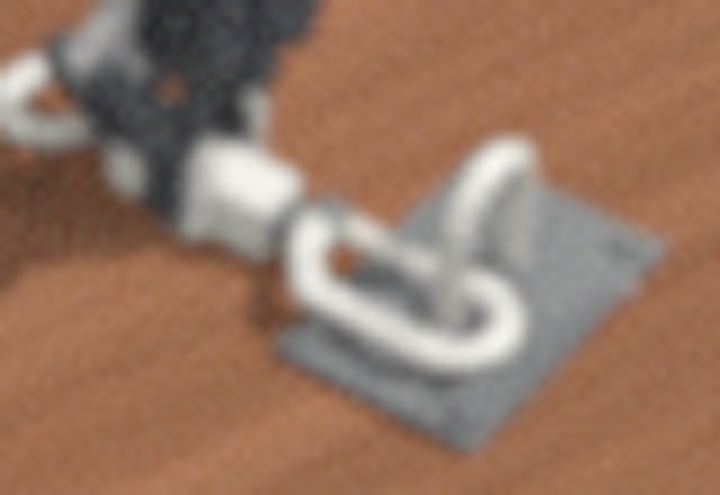

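Emit:
drive_tool:
  steps:
    - [0.001, 0.001, 0, 0, 0.01]
    - [0.001, 0.001, 0, 0, 0.01]
    - [0.001, 0.001, 0, 0, 0.01]
    - [0.001, 0.001, 0, 0, 0.01]
    - [0, 0.0005, 0, 0, 0.01]
    - [0, 0, 0, 0, 0.01]
    - [0, 0, 0, 0, 0.01]

```text
clock: 13.6
position: [533.3, 22.1, 4.8]
ee_rot: [-0.15, 0.989, 0.0, 0.0]
contact_force: [-1.1, 0.2, -4.2]
gripper_width: 18.6
```

```bash
python3 -c "
from h import *
s,R=st()
im,d=arm.get_image('scene');ov(im,'pics/o11.png',s['position'][2]-2.6,17.3,s['position'])"
```

```text
t 13.6 pos [533.3   22.12   4.82] yaw 17.28 tilt [ 1.e-04  0.e+00 -1.e+00] F [-1.12  0.2  -4.16] Fhook [-1.01  0.53 -4.16] w 18.6
```

View pics/o11_raw.png

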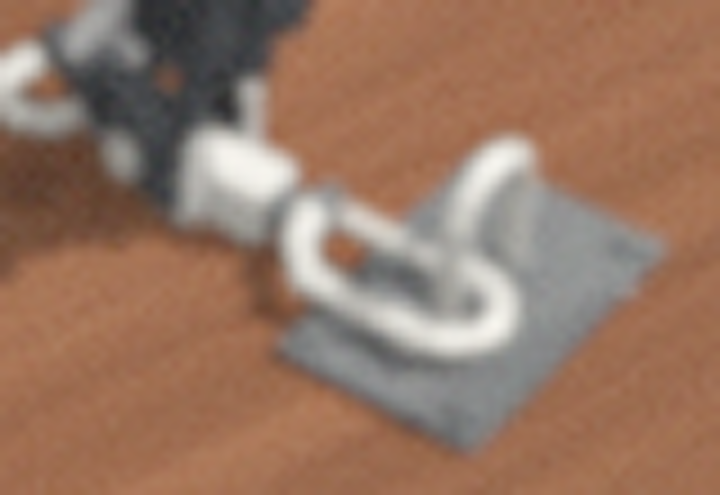

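Emit:
drive_tool:
  steps:
    - [0.001, 0, 0, 0, 0.01]
    - [0.001, 0, 0, 0, 0.01]
    - [0.001, 0, 0, 0, 0.01]
    - [0.001, 0, 0, 0, 0.01]
    - [0, 0, 0, 0, 0.01]
    - [0, 0, 0, 0, 0.01]

```text
clock: 14.25
position: [529.4, 20.9, 4.8]
ee_rot: [-0.15, 0.989, -0.0, 0.0]
contact_force: [0.4, 0.2, -5.1]
gripper_width: 18.6
```

```bash
python3 -c "
from h import *
s,R=st()"
```

```text
t 14.25 pos [529.42  20.89   4.83] yaw 17.28 tilt [ 1.e-04  0.e+00 -1.e+00] F [ 0.44  0.18 -5.06] Fhook [ 0.47  0.04 -5.06] w 18.6
```

Emit:
drive_tool:
  steps:
    - [0.0005, 0, 0, 0, 0.01]
    - [0.0005, 0, 0, 0, 0.01]
    - [0, 0, 0, 0, 0.01]

```text
clock: 14.55
position: [528.3, 20.6, 4.8]
ee_rot: [-0.15, 0.989, -0.0, -0.0]
contact_force: [0.7, 0.6, -5.1]
gripper_width: 18.7
```

Emit:
drive_tool:
  steps:
    - [0.0005, 0, 0, 0, 0.01]
    - [0.0005, 0, 0, 0, 0.01]
    - [0, 0, 0, 0, 0.01]

```text
clock: 14.85
position: [527.4, 20.3, 4.8]
ee_rot: [-0.15, 0.989, -0.0, -0.0]
contact_force: [0.2, 0.7, -4.4]
gripper_width: 18.7
```

Emit:
drive_tool:
  steps:
    - [0.0005, 0, 0, 0, 0.01]
    - [0.0005, 0, 0, 0, 0.01]
    - [0, 0, 0, 0, 0.01]

```text
clock: 15.15
position: [526.7, 20.1, 4.9]
ee_rot: [-0.15, 0.989, 0.0, 0.0]
contact_force: [-0.2, -0.3, -5.0]
gripper_width: 18.8
```

Emit:
drive_tool:
  steps:
    - [0.0005, 0, 0, 0, 0.01]
    - [0, 0, 0, 0, 0.01]
    - [0, 0, 0, 0, 0.01]

```text
clock: 15.45
position: [526.6, 20.0, 4.9]
ee_rot: [-0.15, 0.989, 0.0, 0.001]
contact_force: [1.8, -0.0, -6.0]
gripper_width: 18.7
```

Emit:
drive_tool:
  steps:
    - [0.0005, 0, 0, 0, 0.01]
    - [0, 0, 0, 0, 0.01]
    - [0, 0, 0, 0, 0.01]

```text
clock: 15.75
position: [526.5, 20.0, 5.0]
ee_rot: [-0.15, 0.989, 0.0, 0.001]
contact_force: [2.7, 1.0, -6.0]
gripper_width: 18.6
```

Emit:
drive_tool:
  steps:
    - [0.0005, 0, 0, 0, 0.01]
    - [0.0005, 0, 0, 0, 0.01]
    - [0, 0, 0, 0, 0.01]
    - [0, 0, 0, 0, 0.01]

```text
clock: 16.15
position: [526.4, 20.0, 5.2]
ee_rot: [-0.151, 0.989, 0.0, 0.002]
contact_force: [6.2, 1.4, -7.4]
gripper_width: 18.5
```

Emit:
drive_tool:
  steps:
    - [0.0005, 0, 0, 0, 0.01]
    - [0.0005, 0, 0, 0, 0.01]
    - [0, 0, 0, 0, 0.01]
    - [0, 0, 0, 0, 0.01]

```text
clock: 16.55
position: [526.3, 20.0, 5.3]
ee_rot: [-0.151, 0.989, 0.0, 0.003]
contact_force: [7.9, 1.7, -8.1]
gripper_width: 18.3
```

```bash
python3 -c "
from h import *
s,R=st()
im,d=arm.get_image('scene');ov(im,'pics/o12.png',s['position'][2]-2.6,17.3,s['position'])"
```

```text
t 16.55 pos [526.33  19.99   5.34] yaw 17.33 tilt [ 0.0054  0.0014 -1.    ] F [ 7.91  1.68 -8.1 ] Fhook [ 8.01 -0.75 -8.14] w 18.3
```

View pics/o12_raw.png

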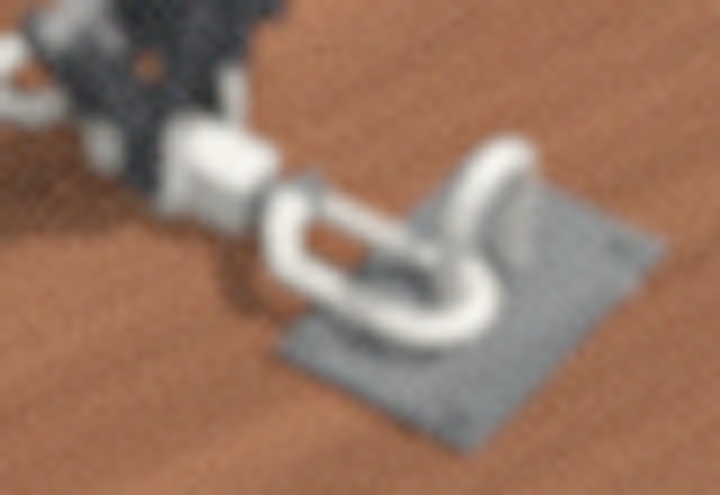

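Emit:
drive_tool:
  steps:
    - [0.0005, 0, 0, 0, 0.01]
    - [0.0005, 0, 0, 0, 0.01]
    - [0.0005, 0, 0, 0, 0.01]
    - [0.0005, 0, 0, 0, 0.01]
    - [0, 0, 0, 0, 0.01]
    - [0, 0, 0, 0, 0.01]

```text
clock: 17.2
position: [526.2, 20.0, 5.6]
ee_rot: [-0.151, 0.989, 0.0, 0.005]
contact_force: [10.6, 1.7, -9.8]
gripper_width: 18.8
```

```bash
python3 -c "
from h import *
s,R=st()"
```

```text
t 17.2 pos [526.25  19.97   5.6 ] yaw 17.36 tilt [ 0.009   0.0023 -1.    ] F [10.63  1.71 -9.77] Fhook [10.56 -1.53 -9.87] w 18.8
```

Emit:
drive_tool:
  steps:
    - [0.0005, 0, 0.0002, 0, 0.01]
    - [0.0005, 0, 0.0002, 0, 0.01]
    - [0.0005, 0, 0.0002, 0, 0.01]
    - [0.0005, 0, 0.0002, 0, 0.01]
    - [0, 0, 0, 0, 0.01]
    - [0, 0, 0, 0, 0.01]

```text
clock: 17.8
position: [526.2, 20.0, 5.3]
ee_rot: [-0.151, 0.988, 0.001, 0.007]
contact_force: [13.4, 2.6, -11.8]
gripper_width: 18.6
```

```bash
python3 -c "
from h import *
s,R=st()"
```

```text
t 17.8 pos [526.19  19.96   5.3 ] yaw 17.39 tilt [ 0.0129  0.0033 -0.9999] F [ 13.4    2.58 -11.85] Fhook [ 13.4   -1.53 -12.03] w 18.6
```

Emit:
drive_tool:
  steps:
    - [0.0003, 0, 0.0005, 0, 0.01]
    - [0.0003, 0, 0.0005, 0, 0.01]
    - [0, 0, 0.0003, 0, 0.01]
    - [0, 0, 0, 0, 0.01]
    - [0, 0, 0, 0, 0.01]

```text
clock: 18.3
position: [526.2, 19.9, 4.5]
ee_rot: [-0.151, 0.988, 0.001, 0.007]
contact_force: [14.0, 2.3, -8.5]
gripper_width: 18.4
```

```bash
python3 -c "
from h import *
s,R=st()"
```

```text
t 18.3 pos [526.21  19.93   4.46] yaw 17.41 tilt [ 0.0144  0.0037 -0.9999] F [13.96  2.26 -8.47] Fhook [13.87 -2.01 -8.68] w 18.4
```

Emit:
drive_tool:
  steps:
    - [0.0004, 0, 0.0003, 0, 0.01]
    - [0.0002, 0, 0, 0, 0.01]
    - [0, 0, 0, 0, 0.01]
    - [0, 0, 0, 0, 0.01]
    - [0, 0, 0, 0, 0.01]
    - [0, 0, 0, 0, 0.01]

```text
clock: 18.9
position: [526.2, 19.9, 4.3]
ee_rot: [-0.151, 0.988, 0.001, 0.008]
contact_force: [13.5, 2.1, -7.9]
gripper_width: 18.8
```

Emit:
drive_tool:
  steps:
    - [0, 0, 0, 0, 0.01]
    - [0, 0, 0, 0, 0.01]
    - [0, 0, 0, 0, 0.01]
    - [0, 0, 0, 0, 0.01]

```text
clock: 19.3
position: [526.2, 19.9, 4.3]
ee_rot: [-0.151, 0.988, 0.001, 0.008]
contact_force: [13.9, 2.8, -9.1]
gripper_width: 19.2
```

Emit:
drive_tool:
  steps:
    - [0, 0, 0, 0, 0.01]
    - [0, 0, 0, 0, 0.01]
    - [0, 0, 0, 0, 0.01]
    - [0, 0, 0, 0, 0.01]

```text
clock: 19.7
position: [526.2, 19.9, 4.3]
ee_rot: [-0.151, 0.988, 0.001, 0.008]
contact_force: [13.9, 2.0, -8.3]
gripper_width: 18.8
```

```bash
python3 -c "
from h import *
s,R=st()
im,d=arm.get_image('scene');ov(im,'pics/o13.png',s['position'][2]-2.6,17.3,s['position'])"
```

```text
t 19.7 pos [526.22  19.93   4.34] yaw 17.41 tilt [ 0.0156  0.0041 -0.9999] F [13.87  2.01 -8.29] Fhook [13.7  -2.22 -8.51] w 18.8
```

View pics/o13_raw.png

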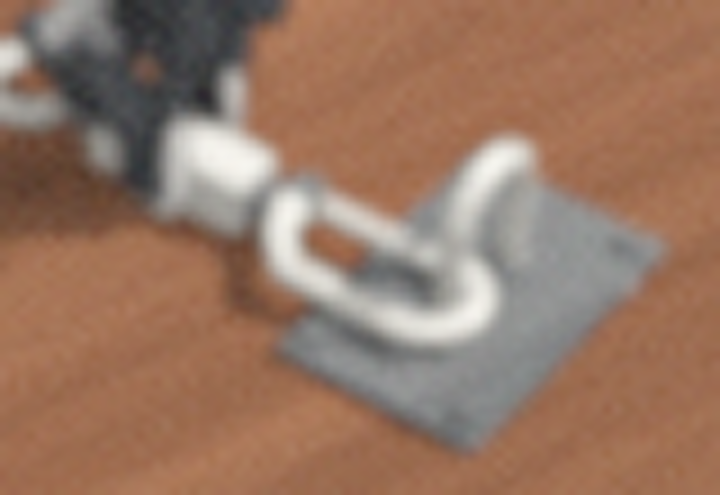

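Emit:
drive_tool:
  steps:
    - [0.0005, 0, 0.0002, 0, 0.01]
    - [0.0005, 0, 0.0002, 0, 0.01]
    - [0.0003, 0, 0, 0, 0.01]
    - [0, 0, 0, 0, 0.01]
    - [0, 0, 0, 0, 0.01]

```text
clock: 20.25
position: [526.2, 19.9, 4.2]
ee_rot: [-0.152, 0.988, 0.001, 0.009]
contact_force: [15.0, 2.1, -9.3]
gripper_width: 18.5
```

Emit:
drive_tool:
  steps:
    - [0, 0, 0, 0, 0.01]
    - [0, 0, 0, 0, 0.01]
    - [0, 0, 0, 0, 0.01]
    - [0, 0, 0, 0, 0.01]

```text
clock: 20.65
position: [526.2, 19.9, 4.2]
ee_rot: [-0.152, 0.988, 0.001, 0.009]
contact_force: [14.6, 2.6, -9.9]
gripper_width: 18.2
```

Emit:
drive_tool:
  steps:
    - [0, 0, 0, 0, 0.01]
    - [0, 0, 0, 0, 0.01]
    - [0, 0, 0, 0, 0.01]
    - [0, 0, 0, 0, 0.01]

```text
clock: 21.05
position: [526.2, 19.9, 4.2]
ee_rot: [-0.152, 0.988, 0.001, 0.009]
contact_force: [15.8, 2.7, -8.6]
gripper_width: 18.5
```

```bash
python3 -c "
from h import *
s,R=st()"
```

```text
t 21.05 pos [526.17  19.93   4.23] yaw 17.43 tilt [ 0.0181  0.0047 -0.9998] F [15.8   2.66 -8.63] Fhook [15.71 -2.18 -8.92] w 18.5
```

Emit:
drive_tool:
  steps:
    - [-0.001, 0, -0.0005, 0, 0.01]
    - [-0.001, 0, -0.0005, 0, 0.01]
    - [-0.001, 0, 0, 0, 0.01]
    - [-0.001, 0, 0, 0, 0.01]
    - [-0.001, 0, 0, 0, 0.01]
    - [-0.001, 0, 0, 0, 0.01]
    - [-0.001, 0, 0, 0, 0.01]
    - [-0.001, 0, 0, 0, 0.01]
    - [-0.001, 0, 0, 0, 0.01]
    - [0, 0, 0, 0, 0.01]
    - [0, 0, 0, 0, 0.01]

```text
clock: 22.15
position: [526.4, 20.0, 3.1]
ee_rot: [-0.15, 0.989, 0.0, 0.0]
contact_force: [3.1, 1.3, -3.8]
gripper_width: 18.9
```

```bash
python3 -c "
from h import *
s,R=st()"
```

```text
t 22.15 pos [526.42  19.97   3.14] yaw 17.29 tilt [ 9.e-04  2.e-04 -1.e+00] F [ 3.06  1.29 -3.84] Fhook [ 3.3   0.32 -3.84] w 18.9
```

Relax the last bit, set down, then open the jaws.

Emit:
drive_tool:
  steps:
    - [-0.0007, 0, 0, 0, 0.01]
    - [0, 0, 0.0003, 0, 0.01]
    - [0, 0, 0.0003, 0, 0.01]
    - [0, 0, 0, 0, 0.01]
    - [0, 0, 0, 0, 0.01]

```text
clock: 22.65
position: [526.5, 20.0, 2.6]
ee_rot: [-0.15, 0.989, -0.0, -0.0]
contact_force: [3.2, 0.1, 0.4]
gripper_width: 18.8
```

```bash
python3 -c "
from h import *
s,R=st()"
```

```text
t 22.65 pos [526.52  19.98   2.58] yaw 17.28 tilt [-4.e-04 -2.e-04 -1.e+00] F [3.18 0.13 0.38] Fhook [ 3.08 -0.82  0.38] w 18.8
```

Emit:
drive_tool:
  steps:
    - [0, 0, 0, 0, 0.022]
    - [0, 0, 0, 0, 0.03]
    - [0, 0, 0, 0, 0.045]
    - [0, 0, 0, 0, 0.05]
    - [0, 0, 0, 0, 0.05]
    - [0, 0, 0, 0, 0.05]

```text
clock: 23.25
position: [526.6, 20.0, 2.4]
ee_rot: [-0.15, 0.989, -0.0, -0.0]
contact_force: [0.2, -0.5, -0.6]
gripper_width: 49.7
```

Emit:
drive_tool:
  steps:
    - [0, 0, -0.005, 0, 0.05]
    - [0, 0, -0.015, 0, 0.05]
    - [0, 0, -0.03, 0, 0.05]
    - [0, 0, -0.04, 0, 0.05]
    - [0, 0, -0.04, 0, 0.05]
    - [0.04, 0, -0.02, 0, 0.05]
    - [0.045, 0, 0, 0, 0.05]
    - [0.045, 0, 0, 0, 0.05]
    - [0.045, 0, 0, 0, 0.05]
    - [0, 0, 0, 0, 0.05]
    - [0, 0, 0, 0, 0.05]

```text
clock: 24.35
position: [359.3, -32.1, 153.2]
ee_rot: [-0.15, 0.989, 0.0, 0.001]
contact_force: [0.9, -0.9, 0.5]
gripper_width: 50.2
```

```bash
python3 -c "
from h import *
s,R=st()
im,d=arm.get_image('scene');ov(im,'pics/o14.png',0,17.3,s['position']);cv2.imwrite('pics/scene14.png',im)
im,d=arm.get_image('top');cv2.imwrite('pics/top14.png',im);crop(im,170,130,80,70,9,'pics/t14.png')"
```

```text
t 24.35 pos [359.31 -32.13 153.24] yaw 17.3 tilt [ 2.3e-03  6.0e-04 -1.0e+00] F [ 0.91 -0.91  0.53] Fhook [ 0.6  -1.14  0.53] w 50.2
```

View pics/o14_raw.png

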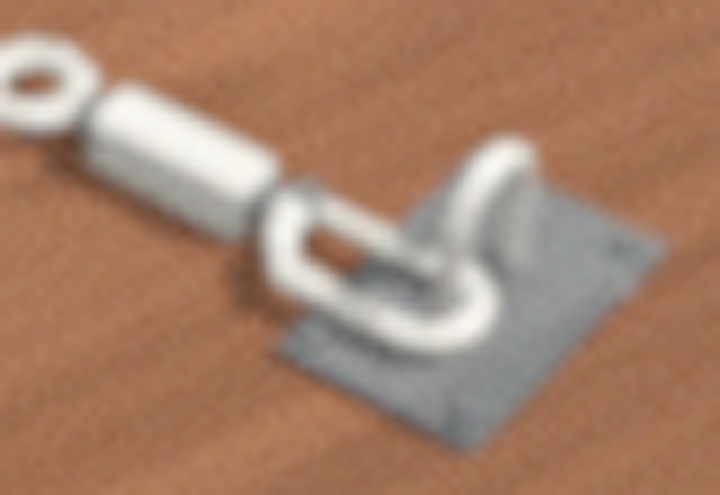

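View pics/scene14.png

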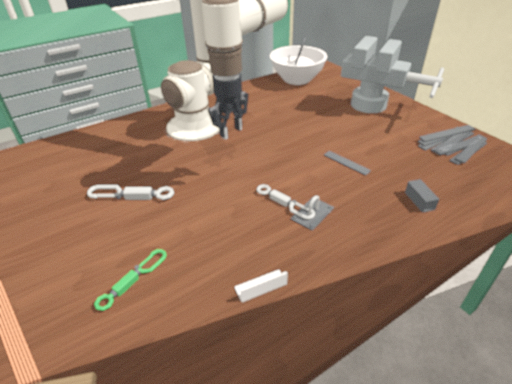

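View pics/t14.png

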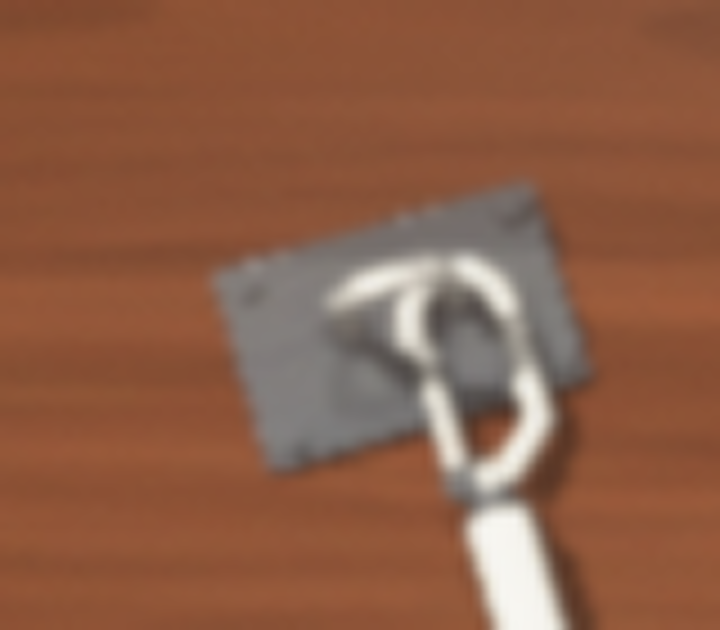

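The hook encloses the post with its gate in line with the nose, it lies flat, the gripper is clear and the offcuts are where they were. Handing in.

```bash
python3 -c "
from bench import arm
print(arm.job_done())"
```

```text
the job is handed in; nothing more can be done
None
```

The hook is clipped onto the anchor ring and let go, and I handed the job in at about 24.5 s of the 67 s allowed. I used the smaller of the two bright turnbuckles, and it took the -y post of the ring.

- **Clipping:** I pressed the gate onto the post at 2 to 3.5 N until the post was inside. On drawing back, the side force dropped to about zero as the gate snapped shut.
- **Tug:** The bow bore on the post and I held the pull along the hook for about 0.9 s. The readings were 14.7 to 16 N, after a first hold of about 14 N. The most on the ring in any reading was about 17 N, including vertical friction, against the limit of 25 N; I only read the force between moves.
- **Last checks:** Both camera views show the post inside the bow and the gate in line with the nose. The turnbuckle lies flat on the bench and the gripper is well clear. The scene view shows the offcuts where they were.

**Disagreements:** The two cameras placed the anchor up to 8 mm apart along x, so I placed the hook from their position relative to each other in one view, and by feel. During the tug the wrist tilted about 1° and put 4 to 7 N of downward friction on the post. I lowered the tool to reduce this before the main hold.

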